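# Gauge a jig pin and put it in the socket for its length

## Robot

A 7-joint arm with a two-finger parallel gripper is mounted at the origin on the work surface. World frame = base frame: x ahead of the robot, y to its left, z up, the work surface at z = 0. Lengths are in m, angles in rad, forces in N, time in s.
With the tool pointing down it reaches from about 0.4 to 0.85 m from the base axis. Payload 4.5 kg.
Tool frame: the origin (TCP) lies at the very end of the fingers, on their centre line; the grasp point (between the pads) lies 19 mm behind it; z points along the fingers, y is the line along which they close (so a half turn about z gives the same grasp; the last joint's range is limited). The gripper opens to 88 mm and grips with 3 to 60 N. Pads are 18 mm wide; open, the fingers measure 123 mm over their backs; the gripper's body (75 mm by 187 mm) begins 45 mm behind the grasp point.
Start: joints at [1.221, 0.689, -0.195, 1.565, 0.157, 0.902, -0.215], TCP at [0.234, -0.58, 0.239] pointing down, gripper open.
Joint ranges: [-3.01, 3.01], [-0.46, 2.08], [-1.47, 1.51], [0.13, 2.56], [-1, 4.14], [0.04, 2.09], [-2.66, 2.66]. Speed limits (rad/s): [2.57, 2.57, 3.14, 3.14, 3.14, 3.14, 3.14].

## Interface

Orientations are given as a unit quaternion [x, y, z, w].
In Python, from plant import r, eyes, nets gives the robot as it stands.
- The arm moves only by the shell command python3 -m pendant 'ROWS' [FORCE]. ROWS is JSON, a list of rows, each an object of numbers: "claw": the opening, from 0 (shut) to 1 (fully open); "dx", "dy", "dz": the shift along the world's x, y, z in mm; "twist": the turn about the world's z in rad. In form: [{"claw": .., "dx": .., "dy": .., "dz": .., "twist": ..}, ...]. A call has 1 to 8 rows; each row is the pose to reach, as a shift and turn from the pose commanded when the call began; what a row does not reach only later rows make up. A row lasts 1/10 s, in which the tool goes at most 50 mm and 8.59 degrees, less where a joint would pass 70% of its speed; a pose out of reach is approached as far as the arm can. A call with a gripper value outside its range is refused whole. The fingers move at their own pace and stop on an object; FORCE is the grip in N (left out, the last holds). Time passes only in rows, so rows that repeat a pose let the fingers close. It gives the time, the measured TCP pose, the force, the opening and the grip force at its end, in the units of the state.
- r.get_state(): the state, without advancing time (a new reading comes with each control period).
- eyes.snapshot(name): name is "side" or "top" or "wrist"; returns (picture, depth): 384x512x3 uint8, blue, green, red; 384x512 float32, m along the optical axis (not along the pixel's ray), 0 where there is no reading.
- eyes.camera_info(name): a dict with "K" (3x3 intrinsics, pixels), "world_to_cam" (4x4, takes a point from world to camera coordinates); the wrist camera has in their place "T_tool_cam" (4x4, takes a point from camera to tool coordinates, whose origin is the TCP and whose axes are the flange's). Camera axes: x right, y down, z forward; pixel columns grow to the right and rows downward; lengths in m; the calibration is good to about 2 mm. A picture is of the moment at which its call begins: read the wrist's pose just before it. camera_info takes no time and is no camera call.
- r.finish_job(): hands the job in; it is judged then, once.
Trained networks look in the newest picture that a camera, given by its name, has taken for a name from the list of things; names that differ only in an ending like _2 or _b are one class to them, and where a whole thing is asked for, a point or a joint stands for the part that bears it (a point fixed in the world has none). Each returns a list of dicts, best first, with "confidence" (0 to 1); they miss things now and then, are a little off and sometimes report something else, mostly with a low value. They report only what shows in the picture. A call takes as long as a camera call. They do not tell look-alikes from the thing itself.
- nets.spot_in(camera, query): "box" ([left, top, width, height] as shares, 0 to 1, of the picture: columns of its width, rows of its height, round what is visible of it).
- nets.place_of(camera, query): "position" ([column, row] as shares, 0 to 1, of the picture: columns of its width, rows of its height: a listed point, or the origin of a listed thing).
The state is a dict: "clock": time; "q": joint angles; "qd": joint speeds; "joint_torque": joint torques, N m; "tool_pos": TCP position; "eef_rot": TCP orientation; "contact_force": force on the tool from outside, world axes, zero at the start; "moment": the same for the moment, N m; "opening": opening from 0.0 (shut) to 1.0 (fully open); "finger_force": force on a finger pad.
Only numpy, scipy, OpenCV 4.12 (cv2) and the standard library are available. Lean on these libraries where they do the work, as an engineer would, in place of code of your own. Each camera call takes 0.05 s, during which the arm holds its last target. There are 200 camera calls.

## Task

Draw the jig pin at the tab end out of the white holder and stand its foot on the low tread of the steel step gauge to feel its length: a long pin's collar comes above the high step, a short one's below. Then put it upright in the aluminium jig block, collar resting on the block: a long pin in the tall half's socket, a short pin in the low half's. Leave the other pin hanging in the holder.

Things in the scene. Friction and masses are not known exactly. Their poses are not given: they have to be found in the camera images.
- pin_1: steel jig pin, 80 to 170 g: dark round head 24 mm across, 32 mm tall, over a collar 46 mm across, 6 mm thick, over a shank 14 mm across. Of the two pins one has a 50 mm shank (long), one 30 mm (short); they look alike in the holder and swap holes between starts. Origin on the axis at the collar's underside, z up: head top at +38 mm, foot at -50 or -30 mm
- pin_2: second steel jig pin, 80 to 170 g: dark round head 24 mm across, 32 mm tall, over a collar 46 mm across, 6 mm thick, over a shank 14 mm across. Of the two pins one has a 50 mm shank (long), one 30 mm (short); they look alike in the holder and swap holes between starts. Origin on the axis at the collar's underside, z up: head top at +38 mm, foot at -50 or -30 mm
- holder: white plastic block fixed to the bench, 70 (x) by 190 (y) by 60 mm high, two upright through holes 28 mm across at y = +55 and y = -55 mm, x = 0. A pin hangs in each, collar on the top at z = 60 mm. A flat tab 44 mm wide, 35 mm long, 10 mm thick sticks out at bench level from the +y end: take the pin at y = +55 mm. Origin: centre of the block's underside; any yaw
- gauge: rigid steel step gauge fixed to the bench, 130 (x) by 80 mm (y). Low tread: top at z = 15 mm, x = -65 to +35 mm. High step: top at z = 55 mm, x = +35 to +65 mm. With its foot on the tread a long pin's collar underside is at z = 65 mm, a short one's at z = 45 mm. Good spot for the foot: x = -20, y = 0 mm. Origin: centre of the underside; any yaw
- jig: aluminium stepped block fixed to the bench, 80 (x) by 200 mm (y). Tall half (y = +15 to +100 mm): 55 mm high, socket for a long pin at x = 0, y = +60 mm. Low half (y = -100 to +15 mm): 35 mm high, socket for a short pin at x = 0, y = -45 mm. Sockets are through holes 28 mm across; the right pin's collar rests flat on the top. Origin: centre of the underside; any yaw
There are look-alikes about, which are no part of the job. Leave any green look-alike of the holder alone.

How it is judged:
On the way:
1. the pin from the tab end stands upright with its foot on the gauge's low tread, the other pin still in its hole (((contact force between pin_1 and gauge above 0.4 N and x of pin_1 in the frame of gauge between -0.07 and 0.035 m and y of pin_1 in the frame of gauge between -0.045 and 0.045 m and z of pin_1 in the frame of gauge between 0.059 and 0.071 m and angle between pin_1's own z axis and vertical below 0.2 rad and x of pin_2 in the frame of holder between -0.012 and 0.012 m and y of pin_2 in the frame of holder between -0.067 and -0.043 m) or (contact force between pin_2 and gauge above 0.4 N and x of pin_2 in the frame of gauge between -0.07 and 0.035 m and y of pin_2 in the frame of gauge between -0.045 and 0.045 m and z of pin_2 in the frame of gauge between 0.039 and 0.051 m and angle between pin_2's own z axis and vertical below 0.2 rad and x of pin_1 in the frame of holder between -0.012 and 0.012 m and y of pin_1 in the frame of holder between -0.067 and -0.043 m))), for 0.1 s.
At the end, for the whole second after the job is handed in: The tab-end pin is in the jig socket for its length (long: tall half, short: low half): within 12 mm of its centre along x and y, collar within 5 mm of resting on the block, upright within 7 degrees, at rest. The other pin hangs in the hole away from the tab, same tolerances (((x of pin_1 in the frame of jig between -0.012 and 0.012 m and y of pin_1 in the frame of jig between 0.048 and 0.072 m and z of pin_1 in the frame of jig between 0.05 and 0.06 m and angle between each of pin_1, pin_2's own z axis and vertical below 0.12 rad and linear speed of each of pin_1, pin_2 below 0.03 m/s and x of pin_2 in the frame of holder between -0.012 and 0.012 m and y of pin_2 in the frame of holder between -0.067 and -0.043 m and z of pin_2 in the frame of holder between 0.055 and 0.065 m) or (x of pin_2 in the frame of jig between -0.012 and 0.012 m and y of pin_2 in the frame of jig between -0.057 and -0.033 m and z of pin_2 in the frame of jig between 0.03 and 0.04 m and angle between each of pin_2, pin_1's own z axis and vertical below 0.12 rad and linear speed of each of pin_2, pin_1 below 0.03 m/s and x of pin_1 in the frame of holder between -0.012 and 0.012 m and y of pin_1 in the frame of holder between -0.067 and -0.043 m and z of pin_1 in the frame of holder between 0.055 and 0.065 m))); the robot touches nothing.
It also fails if it takes over 48 s, if anything falls off the work surface, if the arm or the gripper's body presses on something with over 40 N, if the wrist force passes 120 N, or if a joint passes its speed limit or range.

## Working session

There is one attempt and no reset: what is moved stays moved. The work goes in short steps, Python scripts to look and compute and a shell command to move; the robot and the scene stay as the last step left them, time stands still between calls to the robot, and variables do not carry over. Pictures are saved under pics/ and viewed, at most 10 in all, crops included, and the job is handed in when it is done.

```bash
ls; mkdir -p pics; python3 - <<'E'
from plant import r,eyes,nets
import cv2,numpy as np
s=r.get_state();print({k:np.round(v,3).tolist() for k,v in s.items()})
ims=[]
for c in("top","side"):
    p,d=eyes.snapshot(c);np.savez(c+".npz",p=p,d=d);cv2.imwrite("pics/%s0.png"%c,p)
    print(c,{k:np.round(v,3).tolist() for k,v in eyes.camera_info(c).items()})
    for q in("pin_1","holder","gauge","jig"):
        for x in nets.spot_in(c,q)[:4]:print(c,q,round(x["confidence"],2),np.round(np.array(x["box"])*[512,384,512,384]).tolist())
E
```

```text
pics
{'clock': 0.0, 'q': [1.221, 0.69, -0.194, 1.566, 0.157, 0.903, -0.215], 'qd': [0.0, 0.002, 0.002, 0.0, 0.0, 0.001, -0.0], 'joint_torque': [-0.001, -52.756, -1.267, -15.343, -0.052, 0.007, 0.0], 'tool_pos': [0.234, -0.579, 0.238], 'eef_rot': [0.982, 0.191, -0.0, -0.001], 'contact_force': [1.092, 0.337, -0.461], 'moment': [0.028, -0.011, 0.03], 'finger_force': 0.0, 'opening': 0.998}
top {'K': [[365.306, 0.0, 254.842], [0.0, 365.306, 189.12], [0.0, 0.0, 1.0]], 'world_to_cam': [[-0.021, -1.0, -0.008, -0.007], [-0.986, 0.022, -0.165, 0.455], [0.165, 0.004, -0.986, 1.011], [0.0, 0.0, 0.0, 1.0]]}
top pin_1 0.73 [145.0, 150.0, 16.0, 18.0]
top pin_1 0.64 [126.0, 183.0, 19.0, 18.0]
top holder 0.89 [127.0, 233.0, 69.0, 76.0]
top holder 0.63 [121.0, 137.0, 53.0, 74.0]
top gauge 0.64 [332.0, 149.0, 48.0, 47.0]
top jig 0.75 [205.0, 117.0, 72.0, 53.0]
side {'K': [[481.305, 0.0, 251.382], [0.0, 481.305, 183.568], [0.0, 0.0, 1.0]], 'world_to_cam': [[-0.997, -0.079, -0.014, 0.449], [-0.048, 0.727, -0.685, 0.077], [0.064, -0.683, -0.728, 1.089], [0.0, 0.0, 0.0, 1.0]]}
side pin_1 0.65 [176.0, 280.0, 20.0, 25.0]
side pin_1 0.56 [226.0, 303.0, 28.0, 30.0]
side holder 0.92 [155.0, 275.0, 117.0, 88.0]
side holder 0.81 [301.0, 263.0, 116.0, 95.0]
side gauge 0.71 [213.0, 89.0, 56.0, 51.0]
side jig 0.8 [148.0, 163.0, 75.0, 89.0]
```

View pics/top0.png

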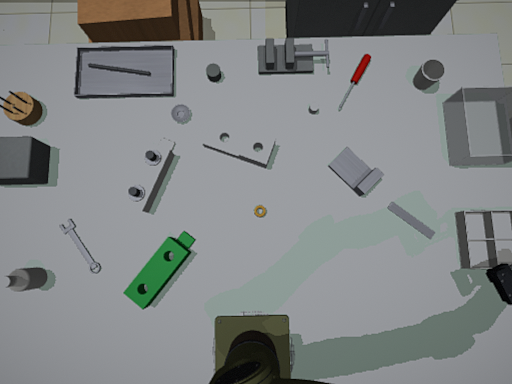

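View pics/side0.png

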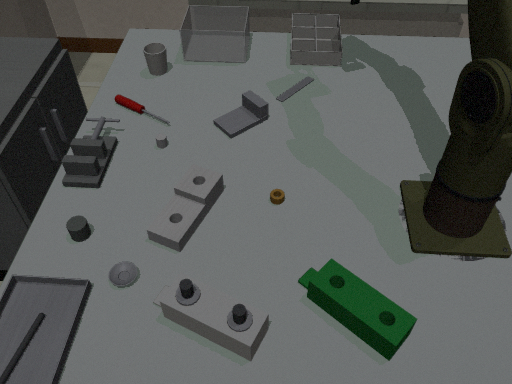

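The holder is the white block. Its tab is at top px (168,142), so the target pin is at top (152,156), side (186,290). The gauge is at top (355,172) and the jig at (240,148). Next I fit their poses from depth.

```bash
cat > h.py <<'E'
import numpy as np,cv2
def cloud(p,d,K,T_wc):
    v,u=np.nonzero(d>0);z=d[v,u]
    c=np.stack([(u-K[0,2])*z/K[0,0],(v-K[1,2])*z/K[1,1],z,np.ones_like(z)])
    return (T_wc@c)[:3].T,u,v,p[v,u]
E
python3 - <<'E'
from h import *
from plant import eyes
for c in("top","side"):
    f=np.load(c+".npz");i=eyes.camera_info(c)
    P,u,v,col=cloud(f["p"],f["d"],np.array(i["K"]),np.linalg.inv(np.array(i["world_to_cam"])))
    B={"top":dict(h=(118,135,65,82),g=(325,143,62,58),j=(198,112,85,60)),"side":dict(h=(150,270,125,95),g=(208,84,66,58),j=(143,158,85,95))}[c]
    for n,(a,b,w,hh) in B.items():
        m=(u>a)&(u<a+w)&(v>b)&(v<b+hh)
        Q=P[m]
        print(c,n,"zhist",[(z,int(((Q[:,2]*1e3>=z)&(Q[:,2]*1e3<z+5)).sum())) for z in range(-5,105,5)])
        for lo,hi in {"h":[(54,64),(85,105),(5,14)],"g":[(9,20),(48,60)],"j":[(30,40),(50,60)]}[n]:
            S=Q[(Q[:,2]*1e3>lo)&(Q[:,2]*1e3<hi)]*1e3
            if len(S)<5: continue
            r=cv2.minAreaRect(S[:,:2].astype(np.float32))
            print("  ",lo,hi,len(S),"rect",np.round(r[0],1),np.round(r[1],1),round(r[2],1),"box",np.round(cv2.boxPoints(r)).tolist(), "mean",np.round(S.mean(0),1))
E
```

```text
top h zhist [(-5, 1121), (0, 1862), (5, 117), (10, 107), (15, 35), (20, 34), (25, 39), (30, 34), (35, 36), (40, 36), (45, 35), (50, 46), (55, 485), (60, 794), (65, 192), (70, 11), (75, 14), (80, 8), (85, 14), (90, 17), (95, 95), (100, 18)]
   54 64 1229 rect [497.3 294.2] [ 71.9 190.1] 66.7 box [[396.0, 299.0], [570.0, 224.0], [599.0, 290.0], [424.0, 365.0]] mean [494.6 293.   60.4]
   85 105 144 rect [497. 294.] [ 24.4 133.1] 66.4 box [[431.0, 309.0], [553.0, 256.0], [563.0, 279.0], [441.0, 332.0]] mean [494.8 293.3  96.8]
   5 14 215 rect [510.5 291.9] [243.6 182.7] 1.3 box [[387.0, 381.0], [391.0, 198.0], [634.0, 203.0], [630.0, 386.0]] mean [554.5 255.5   9.3]
top g zhist [(-5, 927), (0, 1229), (5, 52), (10, 419), (15, 490), (20, 12), (25, 5), (30, 8), (35, 21), (40, 7), (45, 6), (50, 117), (55, 175), (60, 1), (65, 0), (70, 0), (75, 0), (80, 0), (85, 0), (90, 0), (95, 0), (100, 0)]
   9 20 918 rect [ 507.2 -306.9] [125.7  81.3] 42.9 box [[433.0, -320.0], [489.0, -379.0], [581.0, -294.0], [526.0, -234.0]] mean [ 514.4 -297.9   15.1]
   48 60 295 rect [ 469.2 -341.8] [28. 80.] 42.8
[... 1661 characters left out ...]
n [ 511.7 -297.    15.5]
   48 60 250 rect [ 466.9 -341.9] [33.4 84.3] 43.9 box [[426.0, -323.0], [484.0, -384.0], [508.0, -361.0], [450.0, -300.0]] mean [ 467.6 -339.9   54.7]
side j zhist [(-5, 1413), (0, 3030), (5, 142), (10, 123), (15, 141), (20, 136), (25, 136), (30, 548), (35, 1067), (40, 98), (45, 81), (50, 344), (55, 611), (60, 3), (65, 0), (70, 0), (75, 0), (80, 0), (85, 0), (90, 0), (95, 0), (100, 0)]
   30 40 1615 rect [595.1  29.9] [200.8  82.5] 68.3 box [[520.0, -48.0], [596.0, -79.0], [671.0, 108.0], [594.0, 138.0]] mean [605.9  65.2  35.6]
   50 60 955 rect [574.  -25.2] [89.3 82.7] 69.2 box [[519.0, -52.0], [597.0, -82.0], [628.0, 2.0], [551.0, 31.0]] mean [573.4 -22.2  55.5]
```

Both cameras agree:

| Feature | x (mm) | y (mm) |
|---|---|---|
| Target pin | 547 | 272 |
| Gauge spot | 521 | -294 |
| Tall socket | 574 | -26 |
| Low socket | 612 | 71 |

I move over the pin and turn so the fingers close along the jig's x axis.

```bash
python3 -m pendant '[{"claw":1,"dx":313,"dy":400,"dz":0,"twist":0.81},{"claw":1,"dx":313,"dy":400,"dz":0,"twist":0.81},{"claw":1,"dx":313,"dy":400,"dz":0,"twist":0.81},{"claw":1,"dx":313,"dy":400,"dz":0,"twist":0.81},{"claw":1,"dx":313,"dy":400,"dz":0,"twist":0.81},{"claw":1,"dx":313,"dy":400,"dz":0,"twist":0.81},{"claw":1,"dx":313,"dy":850,"dz":0,"twist":0.81},{"claw":1,"dx":313,"dy":850,"dz":0,"twist":0.81}]' 30; python3 -c "
from plant import r;s=r.get_state();print(s['q'],s['tool_pos'],s['eef_rot'])"
```

```text
clock: 1.3
tool_pos: [0.4403, -0.2435, 0.2388]
eef_rot: [0.827, 0.562, 0.001, 0.0]
contact_force: [1.1, 0.5, -0.5]
opening: 0.997
finger_force: 0.0
[ 0.66982857  0.55014973 -0.39986329  1.92108165  0.30961839  0.72929088
 -0.28691693] [ 0.44034413 -0.24352479  0.23880896] [8.27087215e-01 5.62073282e-01 5.32971465e-04 2.81970973e-04]
```

```bash
python3 -m pendant '[{"claw":1,"dx":105,"dy":500,"dz":0,"twist":0},{"claw":1,"dx":105,"dy":500,"dz":0,"twist":0},{"claw":1,"dx":105,"dy":500,"dz":0,"twist":0},{"claw":1,"dx":105,"dy":500,"dz":0,"twist":0},{"claw":1,"dx":105,"dy":500,"dz":0,"twist":0},{"claw":1,"dx":105,"dy":500,"dz":0,"twist":0},{"claw":1,"dx":105,"dy":500,"dz":0,"twist":0},{"claw":1,"dx":105,"dy":500,"dz":0,"twist":0}]'; python3 -m pendant '[{"claw":1,"dx":0,"dy":100,"dz":0,"twist":0},{"claw":1,"dx":0,"dy":100,"dz":0,"twist":0},{"claw":1,"dx":0,"dy":100,"dz":0,"twist":0},{"claw":1,"dx":0,"dy":100,"dz":0,"twist":0}]'; python3 -c "
from plant import r;s=r.get_state();print(s['q'],s['tool_pos'],s['eef_rot'])"
```

```text
clock: 2.1
tool_pos: [0.5219, 0.1481, 0.239]
eef_rot: [0.827, 0.562, 0.0, 0.0]
contact_force: [0.9, 0.3, 0.9]
opening: 0.998
finger_force: 0.0
clock: 2.5
tool_pos: [0.521, 0.2475, 0.2386]
eef_rot: [0.826, 0.563, -0.0, -0.0]
contact_force: [0.4, -1.0, 0.4]
opening: 1.002
finger_force: 0.0
[-0.32323316  0.63660153 -0.33921279  1.71024836  0.26850211  0.84077437
 -1.15498515] [0.52104954 0.24748794 0.23860809] [ 8.26181517e-01  5.63404025e-01 -3.67184656e-05 -6.31772508e-05]
```

```bash
python3 -m pendant '[{"claw":1,"dx":26,"dy":24,"dz":0,"twist":0},{"claw":1,"dx":26,"dy":24,"dz":-50,"twist":0},{"claw":1,"dx":26,"dy":24,"dz":-50,"twist":0},{"claw":1,"dx":26,"dy":24,"dz":-50,"twist":0}]'; cat >> h.py <<'E'
from scipy.spatial.transform import Rotation as R
def wrist():
    from plant import r,eyes
    s=r.get_state();i=eyes.camera_info("wrist");p,d=eyes.snapshot("wrist")
    T=np.eye(4);T[:3,:3]=R.from_quat(s["eef_rot"]).as_matrix();T[:3,3]=s["tool_pos"]
    return (s,p)+cloud(p,d,np.array(i["K"]),T@np.array(i["T_tool_cam"]))
E
python3 - <<'E'
from h import *
s,p,P,u,v,c=wrist();cv2.imwrite("pics/w1.png",p)
t=np.array(s["tool_pos"])
m=(P[:,2]>.088)&(P[:,2]<.104)&(np.hypot(P[:,0]-.547,P[:,1]-.272)<.045)
S=P[m]*1e3;print(t,len(S),cv2.minEnclosingCircle(S[:,:2].astype(np.float32)),S.mean(0),S[:,2].max())
E
```

```text
clock: 2.9
tool_pos: [0.5474, 0.2674, 0.1884]
eef_rot: [0.828, 0.561, -0.002, 0.001]
contact_force: [0.5, 0.9, -0.0]
opening: 0.997
finger_force: 0.0
[0.54741149 0.26743451 0.18835057] 666 ((548.9282836914062, 271.09857177734375), 12.036966323852539) [549.16242148 272.33238469  97.4748907 ] 100.00577848633816
```

View pics/w1.png

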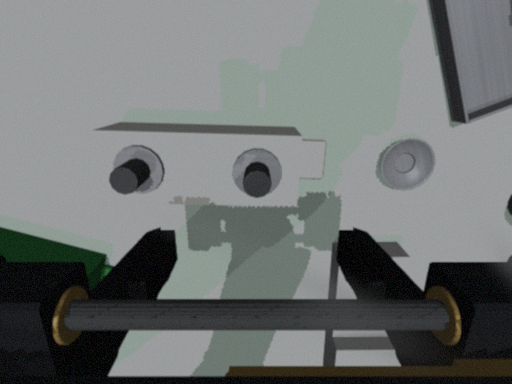

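The wrist view shows the target pin at (257,178), next to the tab at (313,160) and centred between the fingers. Next I go down and grip.

```bash
python3 -m pendant '[{"claw":1,"dx":1,"dy":4,"dz":-40,"twist":0},{"claw":1,"dx":1,"dy":4,"dz":-80,"twist":0},{"claw":1,"dx":1,"dy":4,"dz":-105,"twist":0},{"claw":1,"dx":1,"dy":4,"dz":-117,"twist":0},{"claw":1,"dx":1,"dy":4,"dz":-117,"twist":0},{"claw":0.1,"dx":1,"dy":4,"dz":-117,"twist":0},{"claw":0.1,"dx":1,"dy":4,"dz":-117,"twist":0},{"claw":0.1,"dx":1,"dy":4,"dz":-117,"twist":0}]' 40; python3 -m pendant '[{"claw":0.1,"dx":0,"dy":0,"dz":0,"twist":0},{"claw":0.1,"dx":0,"dy":0,"dz":0,"twist":0},{"claw":0.1,"dx":0,"dy":0,"dz":0,"twist":0},{"claw":0.1,"dx":0,"dy":0,"dz":0,"twist":0},{"claw":0.1,"dx":0,"dy":0,"dz":0,"twist":0}]'
```

```text
clock: 3.75
tool_pos: [0.5495, 0.2745, 0.0733]
eef_rot: [0.827, 0.562, 0.001, 0.0]
contact_force: [-0.3, 0.4, 0.4]
opening: 0.754
finger_force: 0.0
clock: 4.25
tool_pos: [0.5486, 0.2741, 0.0717]
eef_rot: [0.827, 0.562, -0.0, 0.0]
contact_force: [1.0, -0.8, 0.4]
opening: 0.301
finger_force: 0.3
```

```bash
python3 -m pendant '[{"claw":0.1,"dx":0,"dy":0,"dz":0,"twist":0},{"claw":0.1,"dx":0,"dy":0,"dz":0,"twist":0},{"claw":0.1,"dx":0,"dy":0,"dz":0,"twist":0},{"claw":0.1,"dx":0,"dy":0,"dz":0,"twist":0},{"claw":0.1,"dx":0,"dy":0,"dz":30,"twist":0},{"claw":0.1,"dx":0,"dy":0,"dz":70,"twist":0},{"claw":0.1,"dx":0,"dy":0,"dz":110,"twist":0},{"claw":0.1,"dx":0,"dy":0,"dz":110,"twist":0}]' ; python3 -c "
from plant import r;s=r.get_state();print(s['opening'],s['finger_force'],s['contact_force'],s['tool_pos'])"
```

```text
clock: 5.05
tool_pos: [0.5514, 0.2763, 0.1871]
eef_rot: [0.827, 0.562, 0.005, 0.0]
contact_force: [0.6, 0.5, -1.3]
opening: 0.261
finger_force: 40.0
0.2607709917824961 39.999853894114494 [ 0.60724265  0.54494292 -1.32370346] [0.5514257  0.27629642 0.18712487]
```

```bash
python3 -m pendant '[{"claw":0.1,"dx":-28,"dy":-568,"dz":0,"twist":0},{"claw":0.1,"dx":-28,"dy":-568,"dz":0,"twist":0},{"claw":0.1,"dx":-28,"dy":-568,"dz":0,"twist":0},{"claw":0.1,"dx":-28,"dy":-568,"dz":0,"twist":0},{"claw":0.1,"dx":-28,"dy":-568,"dz":0,"twist":0},{"claw":0.1,"dx":-28,"dy":-568,"dz":0,"twist":0},{"claw":0.1,"dx":-28,"dy":-568,"dz":0,"twist":0},{"claw":0.1,"dx":-28,"dy":-568,"dz":0,"twist":0}]' ; python3 -m pendant '[{"claw":0.1,"dx":-10,"dy":-180,"dz":0,"twist":0},{"claw":0.1,"dx":-10,"dy":-180,"dz":0,"twist":0},{"claw":0.1,"dx":-10,"dy":-180,"dz":0,"twist":0},{"claw":0.1,"dx":-10,"dy":-180,"dz":0,"twist":0},{"claw":0.1,"dx":-10,"dy":-180,"dz":0,"twist":0},{"claw":0.1,"dx":-10,"dy":-180,"dz":0,"twist":0}]'
```

```text
clock: 5.85
tool_pos: [0.5279, -0.1273, 0.1811]
eef_rot: [0.827, 0.562, -0.0, -0.0]
contact_force: [1.3, 0.2, -0.7]
opening: 0.261
finger_force: 40.0
clock: 6.45
tool_pos: [0.5181, -0.3055, 0.1808]
eef_rot: [0.828, 0.561, -0.0, -0.001]
contact_force: [1.3, 0.7, -0.4]
opening: 0.259
finger_force: 40.0
```

```bash
python3 -m pendant '[{"claw":0.1,"dx":3,"dy":11,"dz":-30,"twist":0},{"claw":0.1,"dx":3,"dy":11,"dz":-60,"twist":0},{"claw":0.1,"dx":3,"dy":11,"dz":-90,"twist":0},{"claw":0.1,"dx":3,"dy":11,"dz":-90,"twist":0},{"claw":0.1,"dx":3,"dy":11,"dz":-90,"twist":0}]' 
python3 - <<'E'
from h import *
from plant import r,eyes
print(r.get_state()["tool_pos"])
p,d=eyes.snapshot("side");i=eyes.camera_info("side");cv2.imwrite("pics/s1.png",cv2.resize(p[60:180,180:340],(800,600)))
P,u,v,c=cloud(p,d,np.array(i["K"]),np.linalg.inv(np.array(i["world_to_cam"])))
m=(np.hypot(P[:,0]-.521,P[:,1]+.294)<.04)&(P[:,2]>.02)
for z in range(15,100,4):
    S=P[m&(P[:,2]*1e3>=z)&(P[:,2]*1e3<z+4)]*1e3
    if len(S):print(z,len(S),S.min(0)[:2].round(),S.max(0)[:2].round())
E
```

```text
clock: 6.95
tool_pos: [0.5223, -0.2926, 0.0919]
eef_rot: [0.826, 0.563, 0.0, -0.001]
contact_force: [-0.1, 0.2, -0.9]
opening: 0.266
finger_force: 40.0
[ 0.52226341 -0.29257864  0.09189288]
19 2 [ 485. -298.] [ 535. -291.]
31 6 [ 512. -297.] [ 526. -290.]
35 6 [ 512. -295.] [ 525. -287.]
39 5 [ 512. -298.] [ 525. -289.]
43 6 [ 514. -291.] [ 524. -287.]
47 8 [ 513. -292.] [ 525. -285.]
51 2 [ 514. -292.] [ 516. -289.]
55 8 [ 514. -292.] [ 524. -284.]
59 5 [ 513. -290.] [ 518. -286.]
63 8 [ 513. -293.] [ 523. -285.]
67 3 [ 516. -290.] [ 524. -289.]
79 9 [ 501. -284.] [ 538. -273.]
83 47 [ 496. -304.] [ 538. -271.]
87 32 [ 499. -294.] [ 539. -269.]
91 12 [ 514. -292.] [ 538. -279.]
95 26 [ 494. -297.] [ 546. -273.]
99 22 [ 498. -291.] [ 545. -274.]
```

View pics/s1.png

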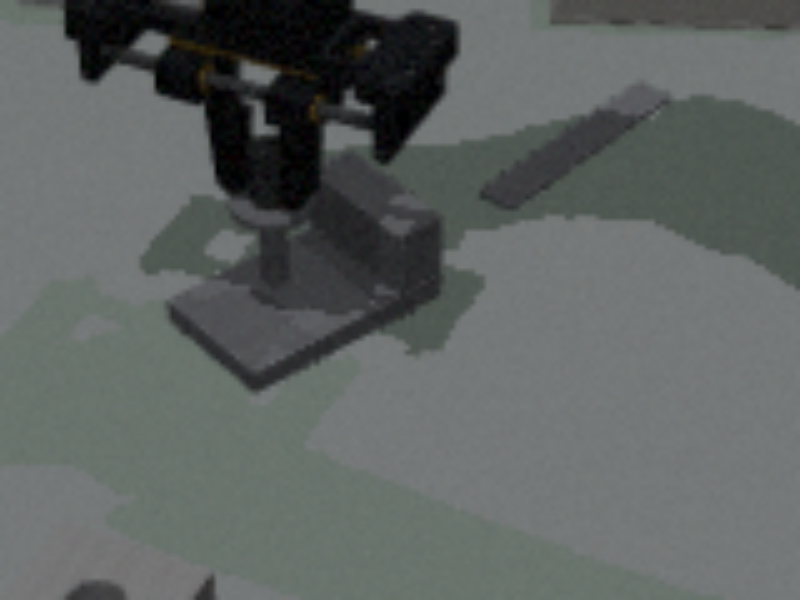

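The shank hangs upright at px (272,255), between z≈30 and z≈80 mm, so the pin looks long. It is over the tread, so I lower it gently until it touches.

```bash
python3 -m pendant '[{"claw":0.1,"dx":0,"dy":0,"dz":-8,"twist":0},{"claw":0.1,"dx":0,"dy":0,"dz":-12,"twist":0},{"claw":0.1,"dx":0,"dy":0,"dz":-14,"twist":0},{"claw":0.1,"dx":0,"dy":0,"dz":-15,"twist":0},{"claw":0.1,"dx":0,"dy":0,"dz":-15,"twist":0}]' 25;python3 -m pendant '[{"claw":0.1,"dx":0,"dy":0,"dz":-1,"twist":0},{"claw":0.1,"dx":0,"dy":0,"dz":-1,"twist":0}]'
```

```text
clock: 7.5
tool_pos: [0.5219, -0.2945, 0.0768]
eef_rot: [0.827, 0.562, 0.0, 0.0]
contact_force: [-0.2, -0.2, -1.1]
opening: 0.259
finger_force: 25.0
clock: 7.7
tool_pos: [0.5222, -0.2946, 0.0766]
eef_rot: [0.827, 0.562, 0.0, 0.0]
contact_force: [-2.2, -0.3, 5.5]
opening: 0.263
finger_force: 25.0
```

```bash
python3 -m pendant '[{"claw":0.1,"dx":0,"dy":0,"dz":-0.5,"twist":0},{"claw":0.1,"dx":0,"dy":0,"dz":-0.5,"twist":0},{"claw":0.1,"dx":0,"dy":0,"dz":-0.5,"twist":0}]'; python3 - <<'E'
from h import *
from plant import r,eyes
p,d=eyes.snapshot("side");i=eyes.camera_info("side")
P,u,v,c=cloud(p,d,np.array(i["K"]),np.linalg.inv(np.array(i["world_to_cam"])))
m=(np.hypot(P[:,0]-.522,P[:,1]+.294)<.03)&(P[:,2]>.02)
print(np.histogram(P[m,2]*1e3,bins=np.arange(15,100,4)))
print(r.get_state()["contact_force"])
E
```

```text
clock: 8.0
tool_pos: [0.5223, -0.2946, 0.0765]
eef_rot: [0.827, 0.562, 0.0, 0.001]
contact_force: [-1.1, 0.8, 6.9]
opening: 0.262
finger_force: 25.0
(array([ 0,  2,  7,  5,  7,  6,  4,  9,  7,  2,  0,  0,  4, 34, 40, 18, 17,
       27, 23, 24, 26]), array([15, 19, 23, 27, 31, 35, 39, 43, 47, 51, 55, 59, 63, 67, 71, 75, 79,
       83, 87, 91, 95, 99]))
[-1.32067734  0.11754186  7.51882604]
```

The foot touched at TCP z = 76.5 mm with 7 N. The collar is at about 65 mm, above the high step, so the pin is long and goes in the tall socket. I lift and carry it there.

```bash
python3 -m pendant '[{"claw":0.1,"dx":0,"dy":0,"dz":45,"twist":0},{"claw":0.1,"dx":0,"dy":0,"dz":90,"twist":0},{"claw":0.1,"dx":52,"dy":268,"dz":90,"twist":0},{"claw":0.1,"dx":52,"dy":268,"dz":90,"twist":0},{"claw":0.1,"dx":52,"dy":268,"dz":90,"twist":0},{"claw":0.1,"dx":52,"dy":268,"dz":90,"twist":0},{"claw":0.1,"dx":52,"dy":268,"dz":90,"twist":0},{"claw":0.1,"dx":52,"dy":268,"dz":90,"twist":0}]' 40; python3 -m pendant '[{"claw":0.1,"dx":0,"dy":0,"dz":0,"twist":0},{"claw":0.1,"dx":0,"dy":0,"dz":0,"twist":0}]'
```

```text
clock: 8.85
tool_pos: [0.5748, -0.0194, 0.1658]
eef_rot: [0.825, 0.565, 0.002, -0.001]
contact_force: [0.6, -0.6, -0.7]
opening: 0.26
finger_force: 40.0
clock: 9.05
tool_pos: [0.5737, -0.0266, 0.1652]
eef_rot: [0.827, 0.562, -0.0, 0.0]
contact_force: [-0.6, -1.0, -0.9]
opening: 0.263
finger_force: 40.0
```

```bash
python3 -m pendant '[{"claw":0.1,"dx":0,"dy":0,"dz":-25,"twist":0},{"claw":0.1,"dx":0,"dy":0,"dz":-38,"twist":0},{"claw":0.1,"dx":0,"dy":0,"dz":-38,"twist":0},{"claw":0.1,"dx":0,"dy":0,"dz":-38,"twist":0}]'; python3 - <<'E'
from h import *
from plant import r,eyes
s=r.get_state()
p,d=eyes.snapshot("side");i=eyes.camera_info("side");K=np.array(i["K"]);W=np.array(i["world_to_cam"])
P,u,v,c=cloud(p,d,K,np.linalg.inv(W))
m=(np.hypot(P[:,0]-.574,P[:,1]+.026)<.03)&(P[:,2]>.068)&(P[:,2]<.108)
S=P[m]*1e3;print(s["tool_pos"],len(S),S.mean(0),np.median(S,0),S.min(0),S.max(0))
a=W@[.5737,-.0266,.055,1];a=K@a[:3];a=a[:2]/a[2];print("socket px",a)
x,y=int(a[0])-40,int(a[1])-40
cv2.imwrite("pics/s2.png",cv2.resize(np.hstack([p[y:y+80,x:x+80],np.load("side.npz")["p"][y:y+80,x:x+80]]),(800,400)));print(x,y)
E
```

```text
clock: 9.45
tool_pos: [0.5737, -0.0275, 0.1272]
eef_rot: [0.828, 0.561, -0.0, 0.0]
contact_force: [-1.0, -1.2, -0.0]
opening: 0.261
finger_force: 40.0
[ 0.57370584 -0.02751544  0.12719848] 60 [568.63012032 -24.99617135  84.33304104] [568.24279139 -24.67112647  83.98047378] [563.12023221 -33.35706701  68.67263072] [576.71974282 -20.24921186 101.92396902]
socket px [198.23101407 180.45771198]
158 140
```

View pics/s2.png

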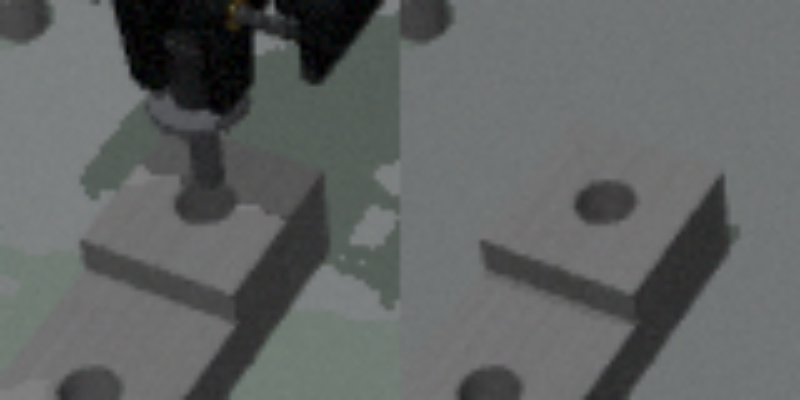

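The shank at crop column about 205 is directly above the hole, whose centre is at crop (205,202). I lower it in.

```bash
python3 -m pendant '[{"claw":0.1,"dx":0,"dy":0,"dz":-15,"twist":0},{"claw":0.1,"dx":0,"dy":0,"dz":-30,"twist":0},{"claw":0.1,"dx":0,"dy":0,"dz":-45,"twist":0},{"claw":0.1,"dx":0,"dy":0,"dz":-54,"twist":0},{"claw":0.1,"dx":0,"dy":0,"dz":-58,"twist":0},{"claw":0.1,"dx":0,"dy":0,"dz":-60,"twist":0},{"claw":0.1,"dx":0,"dy":0,"dz":-60,"twist":0}]'; python3 -m pendant '[{"claw":0.1,"dx":0,"dy":0,"dz":-1,"twist":0},{"claw":0.1,"dx":0,"dy":0,"dz":-1,"twist":0}]'
```

```text
clock: 10.2
tool_pos: [0.5742, -0.0265, 0.0676]
eef_rot: [0.827, 0.562, 0.0, 0.0]
contact_force: [0.0, 0.1, -0.7]
opening: 0.259
finger_force: 40.0
clock: 10.4
tool_pos: [0.5743, -0.0264, 0.0667]
eef_rot: [0.827, 0.562, 0.0, 0.0]
contact_force: [0.3, -0.6, -0.6]
opening: 0.261
finger_force: 40.0
```

Almost seated. I release gently to 0.6 and raise the arm.

```bash
python3 -m pendant '[{"claw":0.1,"dx":0,"dy":0,"dz":-0.5,"twist":0},{"claw":0.6,"dx":0,"dy":0,"dz":-0.5,"twist":0},{"claw":0.6,"dx":0,"dy":0,"dz":-0.5,"twist":0},{"claw":0.6,"dx":0,"dy":0,"dz":-0.5,"twist":0},{"claw":0.6,"dx":0,"dy":0,"dz":-0.5,"twist":0},{"claw":0.6,"dx":0,"dy":0,"dz":-0.5,"twist":0},{"claw":0.6,"dx":0,"dy":0,"dz":-0.5,"twist":0},{"claw":0.6,"dx":0,"dy":0,"dz":-0.5,"twist":0}]' 
python3 -m pendant '[{"claw":0.6,"dx":0,"dy":0,"dz":20,"twist":0},{"claw":0.6,"dx":0,"dy":0,"dz":60,"twist":0},{"claw":0.6,"dx":0,"dy":0,"dz":110,"twist":0},{"claw":0.6,"dx":0,"dy":0,"dz":150,"twist":0},{"claw":0.6,"dx":0,"dy":0,"dz":150,"twist":0},{"claw":0.6,"dx":0,"dy":0,"dz":150,"twist":0}]' 
python3 - <<'E'
from h import *
from plant import r,eyes
p,d=eyes.snapshot("side");i=eyes.camera_info("side")
P,u,v,c=cloud(p,d,np.array(i["K"]),np.linalg.inv(np.array(i["world_to_cam"])))
for n,(x,y,b) in dict(jig=(.5737,-.0266,.055),other=(.446,.315,.06)).items():
    m=(np.hypot(P[:,0]-x,P[:,1]-y)<.03)&(P[:,2]>b+.033)&(P[:,2]<b+.045)
    S=P[m]*1e3;print(n,len(S),cv2.minEnclosingCircle(S[:,:2].astype(np.float32)),np.median(S[:,2]))
cv2.imwrite("pics/s3.png",cv2.resize(p[130:350,130:290],(580,600)*1 if 0 else (436,600)))
E
```

```text
clock: 11.2
tool_pos: [0.5739, -0.0265, 0.0657]
eef_rot: [0.827, 0.562, 0.0, 0.0]
contact_force: [-0.4, -0.4, 0.2]
opening: 0.597
finger_force: 0.0
clock: 11.8
tool_pos: [0.5741, -0.0266, 0.2165]
eef_rot: [0.827, 0.562, 0.001, 0.001]
contact_force: [-1.3, -0.6, -1.1]
opening: 0.596
finger_force: 0.0
jig 78 ((571.3363647460938, -26.06638526916504), 13.79411506652832) 93.41166274608204
other 148 ((445.9661865234375, 314.8062744140625), 13.00171947479248) 98.46909809425769
```

View pics/s3.png

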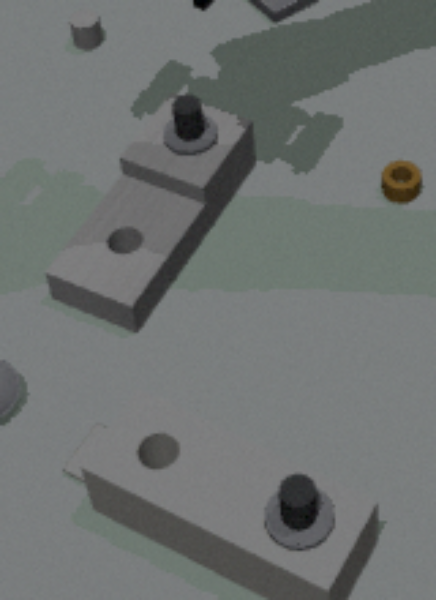

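The pin stands flush in the tall socket at (188,125), with its head top at 93 mm as expected. The other pin still hangs in the holder at (299,510). I hand in.

```bash
python3 -c "
from plant import r;print(r.finish_job())"
```

```text
the job is handed in; nothing more can be done
None
```

The tab-end pin measured long on the gauge (collar above the high step). It now stands seated in the jig's tall-half socket, the other pin still hangs in the holder, and the job is handed in; no verdict was returned.

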